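Charge the wax melter through its sprung port flap

TASK

Charge the cold wax melter: take the full-length wax billet standing on the bench and push it foot first down through the sprung flap of the charging port, keeping hold of it until it is well down past the flap; then let it slide into the tank and the flap swing shut behind it. Once the flap is shut, turn the switch on the control box clockwise to its stop. Leave the wax stub, the jar and the plaster figure where they are.

Things in the scene. Friction and masses are not known exactly. Their poses are not given: they have to be found in the camera images.
- billet_mid (a point): centre (60 mm above its foot) of the full-length wax billet, a plain dark brown bar 40 (its x) x 54 (its y) x 120 mm, about 240 g, standing upright on the bench on one end. Gripped across the 54 mm (jaws closing along its y), 25 to 35 mm below its upper end, it passes the port together with the fingers.
- port (a point): centre of the melter's charging port, in the top face of the lid, 210 mm above the bench; z up. The port is an opening 66 mm along this x (-33 to +33) and 140 mm along y, shut by the flap, which is hinged at the edge x = -33. A billet upright, its y along the port's y, its centre at x = +4 to +8, goes down clear of the rim and stands on the slide with its foot about 123 mm below the lid.
- slide (a point): point on the slide under the port, on the port's middle line at port x = -13, 125 mm below the lid. The slide is smooth and slippery, falls at 45 degrees towards port +x, as wide as the tank, and ends on the tank's floor; a billet let go on it slides off into the tank by itself. Axes as the port's.
- tank (a point): middle of the tank's flat floor, 190 mm below the lid; axes as the port's. The melter is a stainless box 370 (x) x 260 (y) x 210 mm high, fixed to the bench, with a sight glass in its lid; inside, the tank is 346 x 236 mm. The port is at its end nearest the robot.
- flap (a joint): angle of the port's flap in rad: 0 shut, level with the lid, 1.5 hanging down into the tank; it opens only downwards. A slippery aluminium plate 62 x 134 x 4 mm with a torsion spring that shuts it: about 1.5 N at its free edge starts it down, 2.5 N holds it wide open; it stands at about 1.2 with a billet through it.
- switch_grip (a point): grip point of the rotary switch, on its upright axis, about 242 mm above the bench, on top of the grey control box on the melter's right side as seen from the robot. The grip is a black upright bar 42 long, 14 thick, 32 mm high (the point is 7 mm below its top) on a round disc; this frame turns with it: x along the bar, y across it.
- switch (a joint): angle of the rotary switch in rad: near 0 off (bar along the melter's length), grows as it is turned clockwise seen from above, stop at 1.05 = on. It stays where it is left; turning takes about 0.05 N m.
- stub: short remnant of a wax bar, 40 x 54 x 45 mm, standing on the bench; to be left alone. Origin at its underside.
- jar: closed amber glass jar with a white cap, 60 mm across, 90 mm high, standing; to be left alone. Origin at its underside.
- maquette: small white plaster figure on a round dark wooden foot 68 mm across, 133 mm high, standing; to be left alone. Origin at its underside.
There are look-alikes about, which are no part of the job. Of the things like the part that bears billet_mid, leave any that is blue, green or yellow; of the rest the smaller one is meant.

How it is judged:
By the outcome, as a careful person would: the job done as asked, in the order asked, and still so for the second after the job is handed in, with the robot touching nothing.
It also fails if it takes over 64 s, if anything falls off the work surface, if the arm or the gripper's body presses on something with over 40 N, if the wrist force passes 120 N, or if a joint passes its speed limit or range.

ROBOT

A 7-joint arm with a two-finger parallel gripper is mounted at the origin on the work surface. World frame = base frame: x ahead of the robot, y to its left, z up, the work surface at z = 0. Lengths are in mm, angles in rad, forces in N, time in s.
With the tool pointing down it reaches from about 425 to 875 mm from the base axis. Payload 4.7 kg.
Tool frame: the origin (TCP) lies between the finger pads; the fingertips stand arm.tip_extent ahead of it and the grasp point (between the pads) lies 5 mm behind it (arm.tip_extent is the distance from the TCP to the fingertips, in mm); z points along the fingers, y is the line along which they close (so a half turn about z gives the same grasp; the last joint's range is limited). The gripper opens to 87 mm and grips with 3 to 60 N. Pads are 19 mm wide; open, the fingers measure 117 mm over their backs; the gripper's body (75 mm by 190 mm) begins 51 mm behind the grasp point.
Start: joints at [1.176, 0.321, -0.07, 1.45, 0.023, 1.371, -0.057], TCP at [258.363, -596.467, 236.587] pointing down, gripper open.
Joint ranges: [-2.86, 2.86], [-0.3, 2.09], [-1.38, 1.24], [0.06, 2.45], [-1.56, 4.7], [0.09, 2.05], [-2.69, 2.69]. Speed limits (rad/s): [2.57, 2.57, 3.14, 3.14, 3.14, 3.14, 3.14].

INTERFACE

Orientations are given as a 3x3 rotation matrix whose columns are the frame's x, y, z axes.
In Python, from plant import arm, viewer gives the robot as it stands.
- The arm moves only by the tool play_rows, never from a script. Its arguments are lists of equal length, an entry for each row: "offset": the shift along the tool's x, y, z scaled (see below), a list of three; "rotation": the turn, a rotation vector about the tool's x, y, z scaled (see below), a list of three; "hand": the opening, from -1 (shut) to 1 (fully open). In form: {"offset": [[x, y, z], ...], "rotation": [[rx, ry, rz], ...], "hand": [hand, ...]}. A call has 1 to 12 rows; each row shifts and turns the commanded pose from where the row before left it, along the tool's axes as they then stand; what a row does not reach is not made up. The controller multiplies each number of a shift by 20 mm and each number of a turn by 0.12 rad. A row lasts 1/8 s, in which the tool goes at most 62.5 mm and 10.7 degrees, less where a joint would pass 70% of its speed; a pose out of reach is approached as far as the arm can. A call with a number of a shift or a turn outside -1 to 1 is refused whole. A call with a gripper value outside its range is refused whole. The fingers move at their own pace and stop on an object; "newtons" is the grip in N (left out, the last holds). Time passes only in rows, so rows that do not move let the fingers close. It gives the time, the measured TCP pose, the force, the opening and the grip force at its end, in the units of the state.
- arm.sense(): the state, without advancing time (a new reading comes with each control period).
- viewer.snapshot(name): name is "side" or "top" or "wrist"; returns (picture, depth): 384x512x3 uint8, red, green, blue; 384x512 float32, mm along the optical axis (not along the pixel's ray), 0 where there is no reading.
- viewer.camera_info(name): a dict with "fx", "fy", "cx", "cy" (pixels), "rvec" (rotation vector, rad) and "tvec" (3), from world to camera coordinates, as OpenCV has them. Camera axes: x right, y down, z forward; pixel columns grow to the right and rows downward; lengths in mm; the calibration is good to about 2 mm. A picture is of the moment at which its call begins: read the wrist's pose just before it. camera_info takes no time and is no camera call; for the wrist camera it gives the pose at the moment of the call.
- arm.sign_off(): hands the job in; it is judged then, once.
The state is a dict: "time_s": time; "qpos": joint angles; "qd": joint speeds; "tau": joint torques, N m; "ee_pos": TCP position; "orientation": TCP orientation; "force": force on the tool from outside, world axes, zero at the start; "torque": the same for the moment, N m; "opening": finger opening in mm; "finger_force": force on a finger pad.
Only numpy, scipy, OpenCV 4.12 (cv2) and the standard library are available. Lean on these libraries where they do the work, as an engineer would, in place of code of your own. Each camera call takes 0.05 s, during which the arm holds its last target. There are 200 camera calls.

## Working session

There is one attempt and no reset: what is moved stays moved. The work goes in short steps, Python scripts to look and compute and a tool call to move; the robot and the scene stay as the last step left them, time stands still between calls to the robot, and variables do not carry over. Pictures are saved under pics/ and viewed, at most 13 in all, crops included, and the job is handed in when it is done.

Besides the shell and the picture viewer there is one more tool, called by a JSON object that holds its "name" and its "arguments", one argument or row to a line. play_rows: Moves the arm, as the interface text tells. Its arguments: {"type":"object","properties":{"offset":{"type":"array"},"rotation":{"type":"array"},"hand":{"type":"array"},"newtons":{"type":"number"}},"required":["offset","rotation","hand"]}

```bash
mkdir -p pics; ls; cat > h.py <<'E'
import numpy as np, cv2
from plant import arm, viewer
def snap(n):
    info=viewer.camera_info(n); p,d=viewer.snapshot(n)
    k=len(__import__('glob').glob('pics/*.npz')); np.savez(f'pics/{n}{k}.npz',p=p,d=d,**{a:np.array(b) for a,b in info.items()})
    return f'pics/{n}{k}.npz'
def world(f,u,v,dep=None):
    z=np.load(f); u=np.asarray(u,float);v=np.asarray(v,float)
    if dep is None: dep=z['d'][v.astype(int),u.astype(int)]
    c=np.stack([(u-z['cx'])/z['fx']*dep,(v-z['cy'])/z['fy']*dep,dep+0*u],-1)
    R=cv2.Rodrigues(z['rvec'])[0]
    return (c-z['tvec'].ravel())@R
def cloud(f):
    v,u=np.mgrid[0:384,0:512]; return world(f,u,v)
E
python3 - <<'E'
from h import *
s=arm.sense();print({k:np.round(v,3).tolist() for k,v in s.items()},arm.tip_extent)
for n in('top','side'):
    f=snap(n);print(f);z=np.load(f);cv2.imwrite(f'pics/{n}.png',cv2.resize(z['p'][:,:,::-1],(800,600)))
E
```

```text
pics
{'time_s': 0.0, 'qpos': [1.176, 0.322, -0.07, 1.452, 0.023, 1.371, -0.057], 'qd': [-0.0, 0.002, 0.0, -0.001, 0.001, -0.001, 0.001], 'tau': [0.001, -49.129, -0.403, -31.253, -0.064, 0.043, 0.0], 'ee_pos': [258.122, -595.992, 235.484], 'orientation': [[0.918, 0.398, -0.001], [0.398, -0.918, 0.002], [-0.0, -0.002, -1.0]], 'force': [0.161, -0.055, 0.047], 'torque': [-0.014, 0.004, -0.024], 'finger_force': 0.0, 'opening': 87.203} 14.0
pics/top0.npz
pics/side1.npz
```

View pics/top.png

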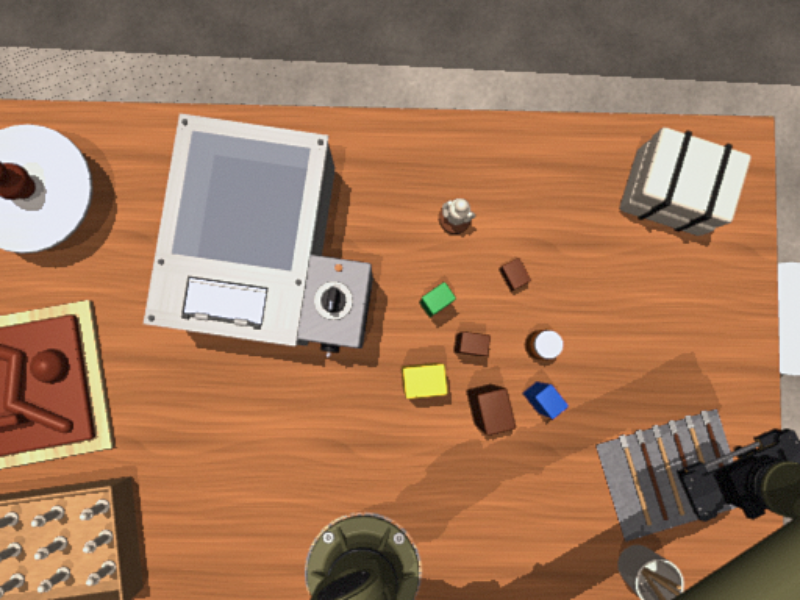

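View pics/side.png

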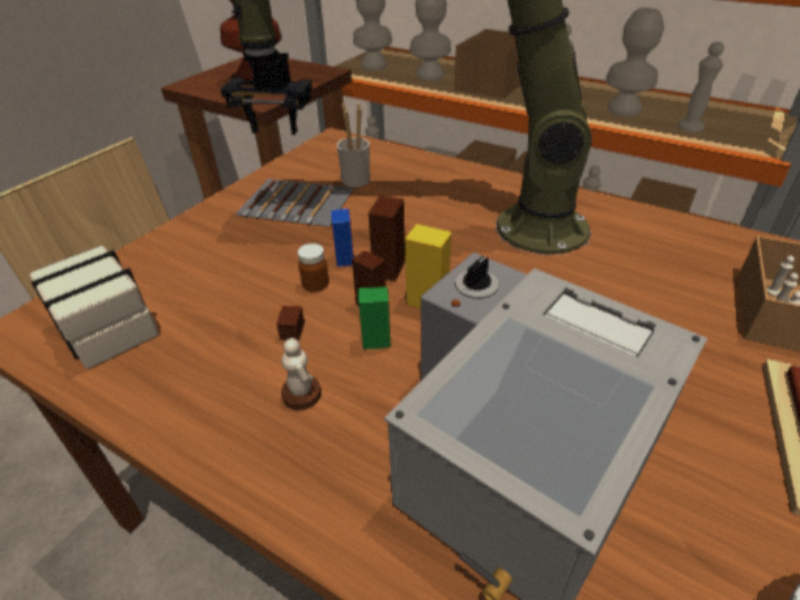

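The top view shows brown blocks at (492,410) large, (472,344) medium and (515,274) small. The port is at (225,300) and the switch at (333,299). Next I measure their heights and outlines.

```bash
python3 - <<'E'
from h import *
f='pics/top0.npz'; W=cloud(f); p=np.load(f)['p'].astype(int); s=.64
R,G,B=p[...,0],p[...,1],p[...,2]
print(np.load(f)['fx'],np.load(f)['d'][200,200])
for n,(u,v,r) in dict(big=(492,410,36),mid=(472,344,24),small=(515,274,22),green=(438,299,24),yel=(426,381,30),blue=(547,400,26),jar=(547,345,24),fig=(457,214,25)).items():
    u0,v0,r0=int(u*s),int(v*s),int(r*s); w=W[v0-r0:v0+r0,u0-r0:u0+r0].reshape(-1,3)
    zt=np.percentile(w[:,2],97); m=(w[:,2]>zt-8)
    (c,sz,a)=cv2.minAreaRect(w[m,:2].astype(np.float32)); print(n,'z',round(zt,1),np.round(c,1),np.round(sz,1),round(a,1),m.sum(), np.round(w[m].mean(0),1))
# lid
for nm,uv in dict(lidTL=(183,118),lidTR=(325,137),lidBL=(148,322),lidBR=(297,342)).items(): print(nm,world(f,uv[0]*s,uv[1]*s).round(1))
# flap: white pixels
m=np.zeros(R.shape,bool); m[168:216,112:180]=1; m&=(np.minimum(np.minimum(R,G),B)>222)
w=W[m]; c,sz,a=cv2.minAreaRect(w[:,:2].astype(np.float32)); print('flap',c,sz,a,w.mean(0))
# switch
w=W[170:212,195:230].reshape(-1,3); w=w[w[:,2]>232]; c,sz,a=cv2.minAreaRect(w[:,:2].astype(np.float32)); print('sw',c,sz,a,w.mean(0),w[:,2].max(),len(w))
z=np.load(f)['p'][:,:,::-1]
a=cv2.resize(z[160:230,85:245],(800,350),interpolation=cv2.INTER_CUBIC);cv2.imwrite('pics/c1.png',a)
E
```

```text
421.4064361196901 1139.7606
big z 170.2 [ 388.5 -169. ] [262.7  86.1] 51.8 538 [ 335.8 -235.4  180.7]
mid z 122.3 [ 456.4 -136.2] [193.7  42.9] 89.4 248 [ 455.1 -200.8  149. ]
small z 48.1 [ 533.  -170.6] [ 53.1 323. ] 27.5 218 [ 595.2 -291.3   68.6]
green z 122.0 [504.4 -92.1] [ 40.9 168.1] 38.6 245 [ 538.  -134.6  139. ]
yel z 170.4 [390.1 -91.5] [120.1  70.2] 79.1 534 [ 387.1 -108.7  182.7]
blue z 122.7 [ 400.8 -213.4] [351.   56.6] 69.4 254 [ 352.3 -341.7  143.8]
jar z 92.9 [ 454.7 -207.4] [ 47.9 337. ] 1.0 240 [ 456.6 -346.7  105.4]
fig z 129.4 [ 581.1 -110.2] [ 23.7 323.2] 64.2 66 [ 680.9 -158.5  275.8]
lidTL [839.  322.6 211. ]
lidTR [811.7  73.7 208. ]
lidBL [480.5 369.8 207.8]
lidBR [451.  117.3 177.1]
flap (511.0223388671875, 130.08592224121094) (354.3908386230469, 124.55410766601562) 82.9502182006836 [525.55946756 216.76664414 212.96629614]
sw (481.5593566894531, 19.571094512939453) (144.57415771484375, 35.17714309692383) 38.470176696777344 [515.12885687  43.91143461 355.96113534] 1346.3573822740516 101
```

View pics/c1.png

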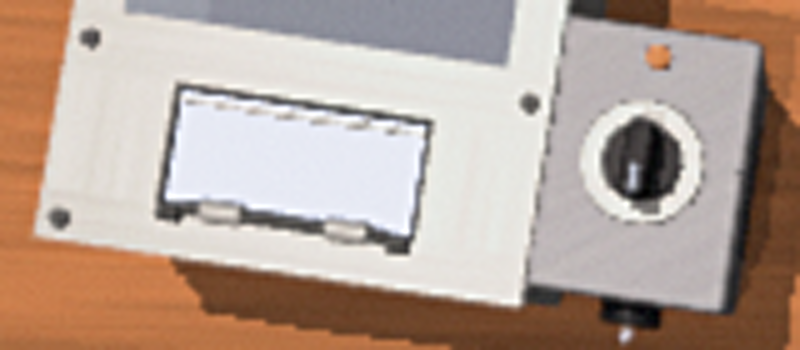

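The crop shows the opening's corners at about (178,85), (432,122), (410,252) and (157,217). The hinge is on the edge nearest the robot, and the switch disc is centred at (641,160). Now I clean the measurements by dropping pixels with no depth.

```bash
cat >> h.py <<'E'
def plane(f,u,v,zz):
    a=world(f,u,v,np.float64(1000)); b=world(f,u,v,np.float64(1400)); t=(zz-a[...,2])/(b[...,2]-a[...,2]); return a+(b-a)*t[...,None]
E
python3 - <<'E'
from h import *
f='pics/top0.npz'; W=cloud(f);d=np.load(f)['d']; s=.64
for n,(u,v,r,h) in dict(big=(492,410,30,170),mid=(472,344,24,120),small=(515,274,22,45),green=(438,299,24,120),yel=(426,381,26,170),blue=(547,400,26,120),jar=(547,345,24,90),fig=(457,214,25,130)).items():
    u0,v0,r0=int(u*s),int(v*s),int(r*s); w=W[v0-r0:v0+r0,u0-r0:u0+r0].reshape(-1,3)
    m=abs(w[:,2]-h)<9
    if m.sum()<5: print(n,'few');continue
    (c,sz,a)=cv2.minAreaRect(w[m,:2].astype(np.float32)); print(n,np.round(c,1),np.round(sz,1),round(a,1),m.sum(),np.round(w[m].mean(0),1))
c=np.array([(178,85),(432,122),(410,252),(157,217)])/5+[84.5,159.5]
P=plane(f,c[:,0],c[:,1],210.);print('port',P.round(1),P.mean(0).round(1),np.linalg.norm(P-np.roll(P,-1,0),axis=1).round(1))
x=(P[0]+P[1]-P[2]-P[3]);y=P[0]+P[3]-P[1]-P[2];print('yaw x',np.arctan2(x[1],x[0]),'yaw y',np.arctan2(-y[0],y[1]))
L=np.array([(183,118),(325,137),(148,322),(297,344)])*s;Q=plane(f,L[:,0],L[:,1],210.);print('lid',Q.round(1))
y=Q[2]-Q[3]+Q[0]-Q[1];x=Q[0]-Q[2]+Q[1]-Q[3];print(np.arctan2(x[1],x[0]),np.arctan2(-y[0],y[1]))
c=np.array([641,160])/5+[84.5,159.5];print('disc',plane(f,c[0],c[1],218.))
w=W[170:212,195:230].reshape(-1,3)
for lo,hi in((205,230),(236,256)):
    q=w[(w[:,2]>lo)&(w[:,2]<hi)];cc=cv2.minAreaRect(q[:,:2].astype(np.float32));print(cc,q.mean(0),len(q))
E
```

```text
big [ 334.4 -238.4] [75.4 56. ] 14.8 540 [ 334.7 -237.5  167.4]
mid [ 455.7 -205.1] [54.5 39.8] 82.8 254 [ 455.5 -204.3  119. ]
small [ 598.4 -296.2] [53.2 39.8] 27.7 224 [ 598.  -296.    44.4]
green [ 540.1 -136.1] [40.  53.7] 35.4 246 [ 539.7 -136.1  118.9]
yel [ 386.7 -109.6] [55.7 75.2] 6.9 535 [ 386.7 -109.5  167.2]
blue [ 351.  -348.6] [53.8 40.6] 39.6 263 [ 350.8 -347.5  119.3]
jar [ 457.1 -350. ] [47.9 51.7] 1.0 249 [ 457.1 -350.3   89.4]
fig [ 715.4 -175.2] [23.3 22.7] 45.8 58 [ 714.7 -175.   128.1]
port [[561.5 304.3 210. ]
 [544.  167.1 210. ]
 [473.6 176.8 210. ]
 [490.  312.8 210. ]] [517.3 240.3 210. ] [138.3  71.1 137.   72. ]
yaw x -0.1278194450708447 yaw y -0.12351672789140451
lid [[839.4 322.9 210. ]
 [811.   73.5 210. ]
 [480.5 369.  210. ]
 [447.1 112.8 210. ]]
-0.11763888275225771 -0.12142988166811483
disc [524.82620079  53.31820535 218.        ]
((528.6569213867188, 56.299468994140625), (111.65046691894531, 92.39200592041016), 1.1167027950286865) [528.08868986  54.22366748 209.86592469] 708
((524.4720458984375, 53.80832290649414), (14.218117713928223, 41.62015914916992), 80.9073257446289) [524.00790647  53.22840476 247.56010057] 88
```

{"name": "play_rows", "arguments": {
  "offset": [
    [1,-0.82,0],
    [1,-0.82,0],
    [1,-0.82,0],
    [1,-0.82,0],
    [1,-0.82,0],
    [1,-0.82,0],
    [1,-0.82,0],
    [1,-0.82,0],
    [1,-0.82,0],
    [1,-0.82,0],
    [1,-0.82,0],
    [1,-0.82,0]
  ],
  "rotation": [
    [0,0,0],
    [0,0,0],
    [0,0,0],
    [0,0,0],
    [0,0,0],
    [0,0,0],
    [0,0,0],
    [0,0,0],
    [0,0,0],
    [0,0,0],
    [0,0,0],
    [0,0,0]
  ],
  "hand": [1,1,1,1,1,1,1,1,1,1,1,1],
  "newtons": 25
}}

```text
time_s: 1.6
ee_pos: [400.6, -319.1, 236.4]
orientation: [[0.917, 0.398, -0.0], [0.398, -0.917, -0.0], [-0.0, 0.0, -1.0]]
force: [0.7, -0.2, -0.3]
opening: 87.4
finger_force: 0.0
```

{"name": "play_rows", "arguments": {
  "offset": [
    [1,-0.82,0],
    [1,-0.82,0],
    [1,-0.82,0],
    [1,-0.82,0],
    [1,-0.82,0],
    [0,0,0],
    [0,0,0],
    [0,0,0],
    [0,0,0],
    [0,0,0],
    [0,0,0],
    [0,0,0]
  ],
  "rotation": [
    [0,0,0],
    [0,0,0],
    [0,0,0],
    [0,0,0],
    [0,0,0],
    [0,0,-1],
    [0,0,-1],
    [0,0,-1],
    [0,0,-1],
    [0,0,-1],
    [0,0,-1],
    [0,0,-1]
  ],
  "hand": [1,1,1,1,1,1,1,1,1,1,1,1]
}}

```text
time_s: 3.1
ee_pos: [459.3, -205.0, 236.4]
orientation: [[0.312, 0.95, -0.0], [0.95, -0.312, -0.0], [-0.0, -0.0, -1.0]]
force: [0.2, -1.0, 0.3]
opening: 87.0
finger_force: 0.0
```

{"name": "play_rows", "arguments": {
  "offset": [
    [0,0,0],
    [0,0,0],
    [0,0,0],
    [0,0,0],
    [0,0,0],
    [0,0,0],
    [0,0,0],
    [0,0,0],
    [0,0,0],
    [0,0,0],
    [0,0,0],
    [0,0,0]
  ],
  "rotation": [
    [0,0,-1],
    [0,0,-1],
    [0,0,-1],
    [0,0,-1],
    [0,0,-1],
    [0,0,-1],
    [0,0,-1],
    [0,0,-1],
    [0,0,-1],
    [0,0,-1],
    [0,0,-1],
    [0,0,-1]
  ],
  "hand": [1,1,1,1,1,1,1,1,1,1,1,1]
}}

```text
time_s: 4.6
ee_pos: [459.3, -205.0, 236.4]
orientation: [[-0.901, 0.434, -0.0], [0.434, 0.901, -0.0], [0.0, -0.0, -1.0]]
force: [-0.4, 0.5, -0.5]
opening: 86.9
finger_force: 0.0
```

{"name": "play_rows", "arguments": {
  "offset": [
    [0,0,0],
    [0,0,0],
    [0,0,0],
    [0,0,0]
  ],
  "rotation": [
    [0,0,-1],
    [0,0,-1],
    [0,0,-0.7],
    [0,0,0]
  ],
  "hand": [1,1,1,1]
}}

```text
time_s: 5.1
ee_pos: [459.3, -205.0, 236.4]
orientation: [[-0.992, 0.129, -0.0], [0.129, 0.992, -0.0], [0.0, -0.0, -1.0]]
force: [-0.3, -0.1, 0.4]
opening: 87.1
finger_force: 0.0
```

```bash
python3 - <<'E'
from h import *
s=arm.sense();print({k:np.round(v,3).tolist() for k,v in s.items() if k in('time_s','qpos','ee_pos','orientation')})
f=snap('wrist');z=np.load(f);print(f,z['rvec'],z['tvec']);cv2.imwrite('pics/w1.png',z['p'][:,:,::-1])
W=cloud(f);w=W.reshape(-1,3)
m=(abs(w[:,2]-119)<7)&(abs(w[:,0]-456)<45)&(abs(w[:,1]+205)<45);q=w[m];print(cv2.minAreaRect(q[:,:2].astype(np.float32)),q.mean(0),m.sum())
E
```

```text
{'time_s': 5.1, 'qpos': [0.8, 0.027, -0.438, 1.794, 0.012, 1.323, 1.8], 'ee_pos': [459.327, -205.044, 236.411], 'orientation': [[-0.992, 0.129, -0.0], [0.129, 0.992, -0.0], [0.0, -0.0, -1.0]]}
pics/wrist2.npz [-2.20194739 -1.93540886 -0.25625775] [ 145.55138407 -496.2625715   263.46875445]
((454.99542236328125, -204.59014892578125), (53.85292053222656, 39.22187805175781), 82.81600189208984) [ 454.15965706 -204.42794694  119.19770624] 2907
```

View pics/w1.png

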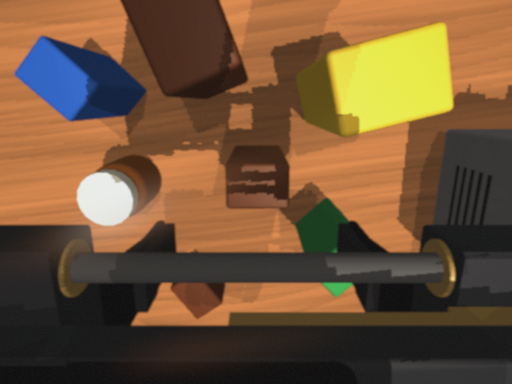

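The wrist view shows the billet's top centred at (257,178), between the yellow and big brown blocks. The camera sits on that side, so I check its clearance before descending.

```bash
python3 - <<'E'
from h import *
z=np.load('pics/wrist2.npz');R=cv2.Rodrigues(z['rvec'])[0];print(-R.T@z['tvec'],R[2],z['fx'])
W=cloud('pics/wrist2.npz');d=z['d']
for v in(200,235,268,290,318,350): print(v,[(u,W[v,u].round(0).tolist(),round(float(d[v,u]))) for u in(30,120,257,400)])
w=W.reshape(-1,3)
for n,m in dict(yel=(abs(w[:,2]-168)<6)&(w[:,1]>-170)&(w[:,0]<440),big=(abs(w[:,2]-168)<6)&(w[:,1]<-190)&(w[:,0]<410)).items():
    q=w[m];print(n,m.sum(),q.max(0),q.min(0))
E
```

```text
[ 388.17547617 -196.7040042   384.06362009] [ 0.25891604 -0.0343592  -0.96528852] 325.3104200391589
200 [(30, [468.0, -489.0, -0.0], 402), (120, [460.0, -336.0, 89.0], 308), (257, [467.0, -206.0, 120.0], 276), (400, [526.0, -36.0, -0.0], 401)]
235 [(30, [414.0, -260.0, 304.0], 86), (120, [527.0, -389.0, 0.0], 413), (257, [550.0, -217.0, -1.0], 414), (400, [573.0, -37.0, 0.0], 413)]
268 [(30, [418.0, -253.0, 317.0], 74), (120, [424.0, -236.0, 310.0], 82), (257, [429.0, -202.0, 309.0], 83), (400, [432.0, -166.0, 310.0], 81)]
290 [(30, [424.0, -256.0, 316.0], 77), (120, [446.0, -253.0, 282.0], 116), (257, [628.0, -227.0, 0.0], 434), (400, [455.0, -157.0, 287.0], 110)]
318 [(30, [431.0, -257.0, 316.0], 79), (120, [455.0, -254.0, 285.0], 114), (257, [434.0, -203.0, 321.0], 73), (400, [440.0, -170.0, 320.0], 75)]
350 [(30, [428.0, -246.0, 331.0], 63), (120, [431.0, -229.0, 332.0], 63), (257, [433.0, -202.0, 332.0], 62), (400, [437.0, -175.0, 332.0], 62)]
yel 10769 [417.71402994 -70.59514701 169.78648642] [ 354.81597697 -150.14147985  162.00881601]
big 7885 [ 376.93741988 -202.93164603  170.46425409] [ 318.92590127 -270.58310323  162.08208555]
```

{"name": "play_rows", "arguments": {
  "offset": [
    [-0.1,0,1],
    [0,0,1],
    [0,0,1],
    [0,0,1],
    [0,0,1],
    [0,0,1],
    [0,0,1],
    [0,0,0.57],
    [0,0,0],
    [0,0,0],
    [0,0,0],
    [0,0,0]
  ],
  "rotation": [
    [0,0,0],
    [0,0,0],
    [0,0,0],
    [0,0,0],
    [0,0,0],
    [0,0,0],
    [0,0,0],
    [0,0,0],
    [0,0,0],
    [0,0,0],
    [0,0,0],
    [0,0,0]
  ],
  "hand": [1,1,1,1,1,1,1,1,1,-1,-1,-1],
  "newtons": 25
}}

```text
time_s: 6.65
ee_pos: [461.8, -205.9, 85.7]
orientation: [[-0.992, 0.129, 0.001], [0.129, 0.992, -0.001], [-0.001, -0.001, -1.0]]
force: [0.5, 0.7, 0.8]
opening: 64.9
finger_force: 0.0
```

{"name": "play_rows", "arguments": {
  "offset": [
    [0,0,0],
    [0,0,0],
    [0,0,0],
    [0,0,-0.3]
  ],
  "rotation": [
    [0,0,0],
    [0,0,0],
    [0,0,0],
    [0,0,0]
  ],
  "hand": [-1,-1,-1,-1]
}}

```text
time_s: 7.15
ee_pos: [460.7, -205.5, 90.5]
orientation: [[-0.992, 0.128, -0.002], [0.128, 0.992, 0.001], [0.002, 0.0, -1.0]]
force: [0.2, -0.1, -2.2]
opening: 54.3
finger_force: 25.0
```

{"name": "play_rows", "arguments": {
  "offset": [
    [0,0,-1],
    [0,0,-1],
    [0,0,-1],
    [0,0,-1],
    [0,0,-1],
    [0,0,-1],
    [0,0,-1],
    [0,0,-1],
    [0,0,-1],
    [0,0,-1],
    [0,0,-1],
    [0,0,-1]
  ],
  "rotation": [
    [0,0,0],
    [0,0,0],
    [0,0,0],
    [0,0,0],
    [0,0,0],
    [0,0,0],
    [0,0,0],
    [0,0,0],
    [0,0,0],
    [0,0,0],
    [0,0,0],
    [0,0,0]
  ],
  "hand": [-1,-1,-1,-1,-1,-1,-1,-1,-1,-1,-1,-1]
}}

```text
time_s: 8.65
ee_pos: [461.0, -205.7, 331.4]
orientation: [[-0.992, 0.129, -0.001], [0.129, 0.992, 0.0], [0.001, 0.0, -1.0]]
force: [-0.4, 0.3, -2.5]
opening: 53.8
finger_force: 25.0
```

{"name": "play_rows", "arguments": {
  "offset": [
    [0,0.8,-1],
    [0,1,0],
    [0,1,0],
    [0,1,0],
    [0,1,0],
    [0,1,0],
    [0,1,0],
    [0,1,0],
    [0,1,0],
    [0,1,0],
    [0,1,0],
    [0,1,0]
  ],
  "rotation": [
    [0,0,0],
    [0,0,0],
    [0,0,0],
    [0,0,0],
    [0,0,0],
    [0,0,0],
    [0,0,0],
    [0,0,0],
    [0,0,0],
    [0,0,0],
    [0,0,0],
    [0,0,0]
  ],
  "hand": [-1,-1,-1,-1,-1,-1,-1,-1,-1,-1,-1,-1]
}}

```text
time_s: 10.15
ee_pos: [491.6, 29.8, 350.9]
orientation: [[-0.992, 0.128, -0.0], [0.128, 0.992, -0.0], [0.0, -0.0, -1.0]]
force: [0.5, 0.1, -2.0]
opening: 53.8
finger_force: 25.0
```

{"name": "play_rows", "arguments": {
  "offset": [
    [-0.3,1,0],
    [-0.25,1,0],
    [0,1,0],
    [0,1,0],
    [0,1,0],
    [0,1,0],
    [0,1,0],
    [0,1,0],
    [0,1,0],
    [0,1,0],
    [0,0.7,0],
    [0,0,0]
  ],
  "rotation": [
    [0,0,0],
    [0,0,0],
    [0,0,0],
    [0,0,0],
    [0,0,0],
    [0,0,0],
    [0,0,0],
    [0,0,0],
    [0,0,0],
    [0,0,0],
    [0,0,0],
    [0,0,0]
  ],
  "hand": [-1,-1,-1,-1,-1,-1,-1,-1,-1,-1,-1,-1]
}}

```text
time_s: 11.65
ee_pos: [529.6, 240.5, 350.8]
orientation: [[-0.992, 0.126, -0.001], [0.126, 0.992, 0.0], [0.001, 0.0, -1.0]]
force: [0.6, -0.7, -2.7]
opening: 53.8
finger_force: 25.0
```

```bash
python3 - <<'E'
from h import *
s=arm.sense();print({k:np.round(v,3).tolist() for k,v in s.items() if k in('time_s','qpos','ee_pos','orientation')})
fs=snap('side');f=snap('wrist')
a=np.load(f)['p'];b=np.load(fs)['p']
cv2.imwrite('pics/w2.png',cv2.resize(a[:,:,::-1],(800,600)))
cv2.imwrite('pics/s2.png',cv2.resize(b[100:292,250:506,::-1],(800,600)))
print(f,fs)
E
```

```text
{'time_s': 11.65, 'qpos': [0.251, 0.235, -0.869, 1.412, 0.178, 1.577, 0.841], 'ee_pos': [529.591, 240.524, 350.841], 'orientation': [[-0.992, 0.126, -0.001], [0.126, 0.992, 0.0], [0.001, 0.0, -1.0]]}
pics/wrist4.npz pics/side3.npz
```

View pics/w2.png

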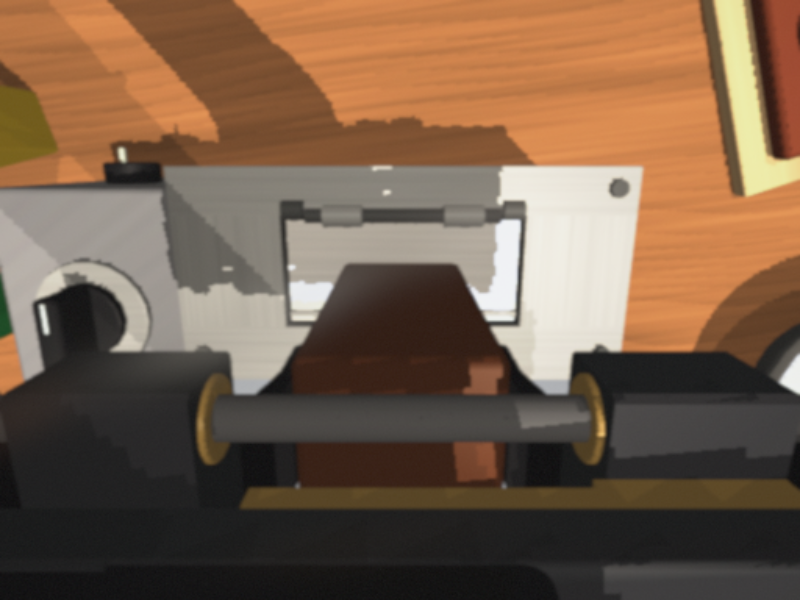

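The wrist view shows the port well: far edge from (287,325) to (519,325), hinge rod at row 214, and the billet's near foot edge from (345,265) to (460,265).

```bash
python3 - <<'E'
from h import *
f='pics/wrist4.npz'
def pl(u,v,z): 
    u=np.array(u,float)*.64-.2;v=np.array(v,float)*.64-.2;return plane(f,u,v,z)
P=pl([284,522,524,282],[325,325,214,214],210.);print(P.round(1))
T=np.array([529.6,240.5]); X=np.array([.992,-.126]);Y=np.array([.126,.992])
for q in P: print('rel to tool: x',((q[:2]-T)@X).round(1),'y',((q[:2]-T)@Y).round(1))
Q=pl([345,460],[265,265],265.5)
for q in Q: print('foot',((q[:2]-T)@X).round(1),((q[:2]-T)@Y).round(1))
E
```

```text
[[543.9 166.3 210. ]
 [561.9 307.1 210. ]
 [496.4 312.5 210. ]
 [479.1 177.4 210. ]]
rel to tool: x 23.6 y -71.8
rel to tool: x 23.6 y 70.1
rel to tool: x -42.0 y 67.2
rel to tool: x -42.1 y -69.0
foot -24.1 -28.1
foot -24.0 25.6
```

View pics/s2.png

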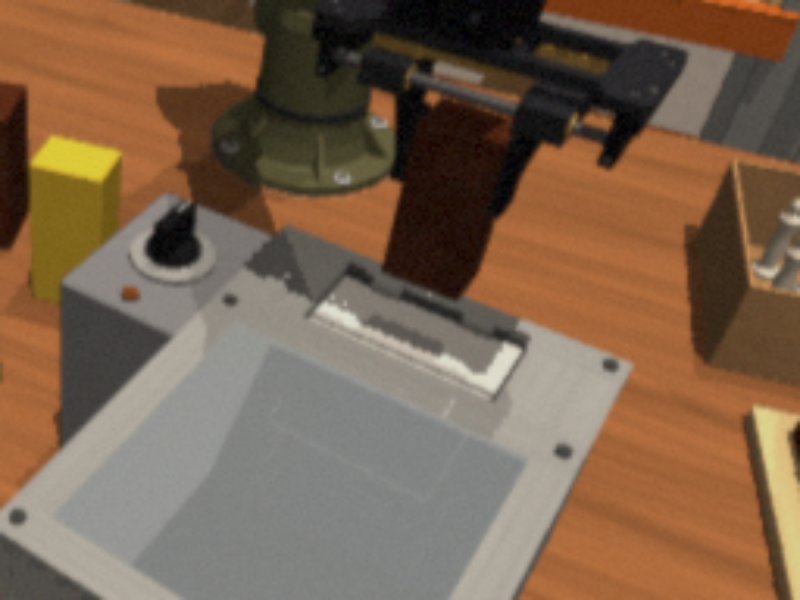

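{"name": "play_rows", "arguments": {
  "offset": [
    [-0.07,-0.04,1],
    [0,0,1],
    [0,0,0.6],
    [0,0,0.4],
    [0,0,0.4],
    [0,0,0.4],
    [0,0,0.4],
    [0,0,0.4],
    [0,0,0.4],
    [0,0,0]
  ],
  "rotation": [
    [0,0,0],
    [0,0,0],
    [0,0,0],
    [0,0,0],
    [0,0,0],
    [0,0,0],
    [0,0,0],
    [0,0,0],
    [0,0,0],
    [0,0,0]
  ],
  "hand": [-1,-1,-1,-1,-1,-1,-1,-1,-1,-1],
  "newtons": 30
}}

```text
time_s: 13.0
ee_pos: [531.1, 237.7, 249.7]
orientation: [[-0.992, 0.128, -0.002], [0.128, 0.992, -0.001], [0.002, -0.001, -1.0]]
force: [3.1, -1.1, -2.0]
opening: 53.9
finger_force: 30.0
```

```bash
python3 - <<'E'
from h import *
s=arm.sense();print({k:np.round(v,3).tolist() for k,v in s.items() if k in('time_s','ee_pos','force','torque')})
f=snap('wrist')
a=np.load(f)['p']
cv2.imwrite('pics/w3.png',cv2.resize(a[:,:,::-1],(800,600)))
E
```

```text
{'time_s': 13.0, 'ee_pos': [531.057, 237.715, 249.715], 'force': [3.057, -1.091, -1.958], 'torque': [-0.083, -1.15, -0.023]}
```

View pics/w3.png

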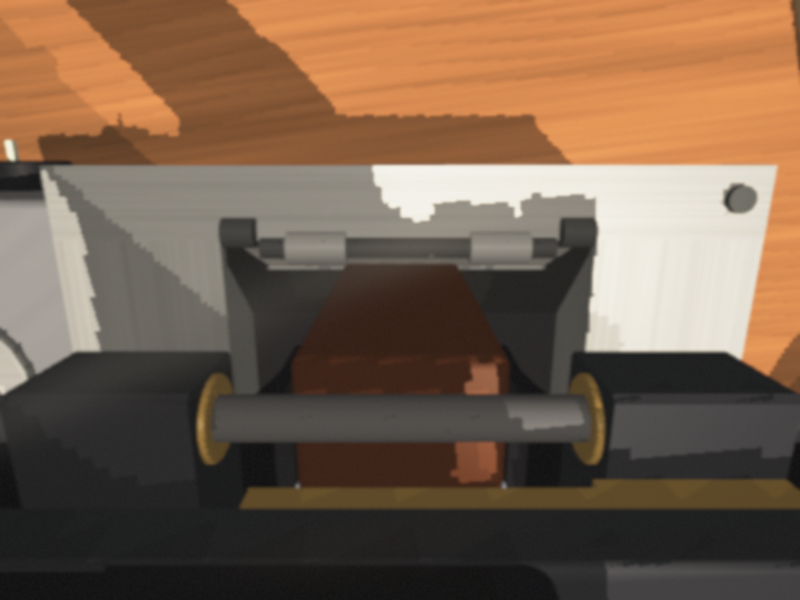

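The billet has entered at (400,265) with the flap down and stands centred in the opening. I continue down.

{"name": "play_rows", "arguments": {
  "offset": [
    [0,0,0.4],
    [0,0,0.4],
    [0,0,0.4],
    [0,0,0.4],
    [0,0,0.4],
    [0,0,0.4],
    [0,0,0.4],
    [0,0,0.4],
    [0,0,0.3],
    [0,0,0]
  ],
  "rotation": [
    [0,0,0],
    [0,0,0],
    [0,0,0],
    [0,0,0],
    [0,0,0],
    [0,0,0],
    [0,0,0],
    [0,0,0],
    [0,0,0],
    [0,0,0]
  ],
  "hand": [-1,-1,-1,-1,-1,-1,-1,-1,-1,-1]
}}

```text
time_s: 14.3
ee_pos: [531.2, 237.9, 180.4]
orientation: [[-0.992, 0.128, -0.001], [0.128, 0.992, -0.0], [0.001, -0.001, -1.0]]
force: [3.0, 0.0, -2.1]
opening: 53.7
finger_force: 30.0
```

{"name": "play_rows", "arguments": {
  "offset": [
    [0,0,0.25],
    [0,0,0],
    [0,0,0],
    [0,0,0],
    [0,0,0],
    [0,0,0],
    [0,0,0],
    [0,0,0]
  ],
  "rotation": [
    [0,0,0],
    [0,0,0],
    [0,0,0],
    [0,0,0],
    [0,0,0],
    [0,0,0],
    [0,0,0],
    [0,0,0]
  ],
  "hand": [-1,-1,0.75,0.75,0.75,0.75,0.75,0.75]
}}

```text
time_s: 15.3
ee_pos: [531.5, 238.1, 176.1]
orientation: [[-0.992, 0.128, -0.0], [0.128, 0.992, -0.0], [-0.0, -0.0, -1.0]]
force: [1.9, -0.2, 1.3]
opening: 76.0
finger_force: 1.2
```

```bash
python3 - <<'E'
from h import *
f=snap('wrist')
a=np.load(f)['p'];b=np.load(snap('side'))['p']
o=np.hstack([cv2.resize(a[:,:,::-1],(400,300)),cv2.resize(b[120:312,250:506,::-1],(400,300))])
cv2.imwrite('pics/w4.png',o)
E
```

```text
(no output)
```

View pics/w4.png

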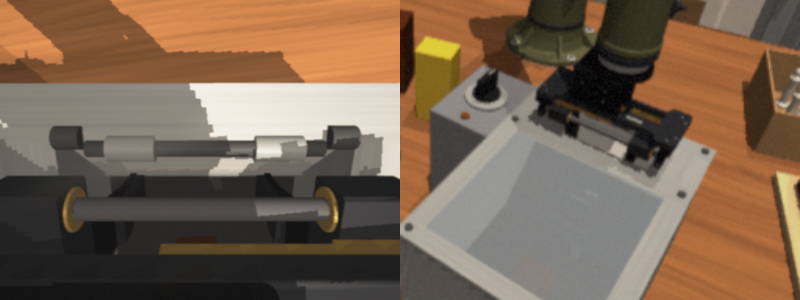

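The sight glass shows a faint brown patch at (540,270), so the billet is down in the tank, and the flap rests on the fingers. I retract slowly.

{"name": "play_rows", "arguments": {
  "offset": [
    [0,0,-0.5],
    [0,0,-0.5],
    [0,0,-0.5],
    [0,0,-0.5],
    [0,0,-0.5],
    [0,0,-0.5],
    [0,0,-1],
    [0,0,-1],
    [0,0,-1],
    [0,0,0]
  ],
  "rotation": [
    [0,0,0],
    [0,0,0],
    [0,0,0],
    [0,0,0],
    [0,0,0],
    [0,0,0],
    [0,0,0],
    [0,0,0],
    [0,0,0],
    [0,0,0]
  ],
  "hand": [0.75,0.75,0.75,0.75,0.75,0.75,0.75,0.75,0.75,0.75]
}}

```text
time_s: 16.65
ee_pos: [532.3, 238.9, 298.4]
orientation: [[-0.992, 0.128, 0.003], [0.128, 0.992, 0.001], [-0.003, 0.002, -1.0]]
force: [0.2, 0.7, 0.7]
opening: 76.3
finger_force: 0.0
```

```bash
python3 - <<'E'
from h import *
f=snap('wrist');fs=snap('side');print(f,fs)
a=np.load(f)['p'];b=np.load(fs)['p']
o=np.hstack([cv2.resize(a[:,:,::-1],(400,300)),cv2.resize(b[120:312,250:506,::-1],(400,300))])
cv2.imwrite('pics/w5.png',o)
# plane fit of flap from wrist depth
W=cloud(f).reshape(-1,3);P=np.array([519,239.7]);X=np.array([.992,-.126]);Y=np.array([.126,.992])
x=(W[:,:2]-P)@X;y=(W[:,:2]-P)@Y;m=(abs(x)<28)&(abs(y)<60)&(W[:,2]<235)&(W[:,2]>0);print('flap z',m.sum(),np.percentile(W[m,2],[2,50,98]))
W=cloud('pics/top0.npz')
E
```

```text
pics/wrist8.npz pics/side9.npz
flap z 11333 [206.19766777 207.55712257 212.88148631]
```

View pics/w5.png

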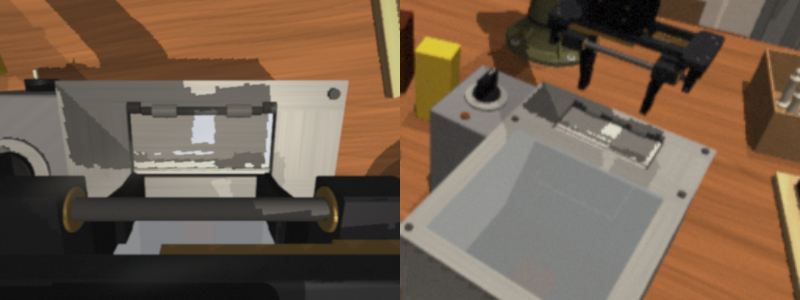

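The flap is shut: its depth reads about level with the lid, with the opening's white plate at (200,140). Now the switch.

{"name": "play_rows", "arguments": {
  "offset": [
    [-0.4,-1,0],
    [-0.4,-1,0],
    [0,-1,0],
    [0,-1,0],
    [0,-1,0],
    [0,-1,0],
    [0,-1,0],
    [0,-1,0],
    [0,-1,0],
    [0,-0.24,0],
    [0,0,0]
  ],
  "rotation": [
    [0,0,0],
    [0,0,0],
    [0,0,0],
    [0,0,0],
    [0,0,0],
    [0,0,0],
    [0,0,0],
    [0,0,0],
    [0,0,0],
    [0,0,0],
    [0,0,0]
  ],
  "hand": [0.4,0.4,0.4,0.4,0.4,0.4,0.4,0.4,0.4,0.4,0.4]
}}

```text
time_s: 18.12
ee_pos: [523.4, 53.0, 295.7]
orientation: [[-0.992, 0.129, -0.001], [0.129, 0.992, 0.0], [0.001, 0.0, -1.0]]
force: [0.6, 0.3, 0.4]
opening: 61.0
finger_force: 0.0
```

```bash
python3 - <<'E'
from h import *
s=arm.sense();print({k:np.round(v,3).tolist() for k,v in s.items() if k in('time_s','qpos','ee_pos','opening')})
f=snap('wrist');a=np.load(f)['p']
cv2.imwrite('pics/w6.png',cv2.resize(a[:,:,::-1],(800,600)))
W=cloud(f).reshape(-1,3)
q=W[(W[:,2]>244)&(W[:,2]<254)&(abs(W[:,0]-524)<35)&(abs(W[:,1]-53)<30)];print(len(q))
if len(q)>20: print(cv2.minAreaRect(q[:,:2].astype(np.float32)),q.mean(0))
E
```

```text
{'time_s': 18.125, 'qpos': [0.568, 0.077, -0.753, 1.642, 0.053, 1.444, 1.252], 'ee_pos': [523.404, 53.048, 295.652], 'opening': 60.957}
1293
((524.0264892578125, 54.1354866027832), (13.573772430419922, 41.44400405883789), 82.33251190185547) [522.80326824  54.10509593 248.01974377]
```

View pics/w6.png

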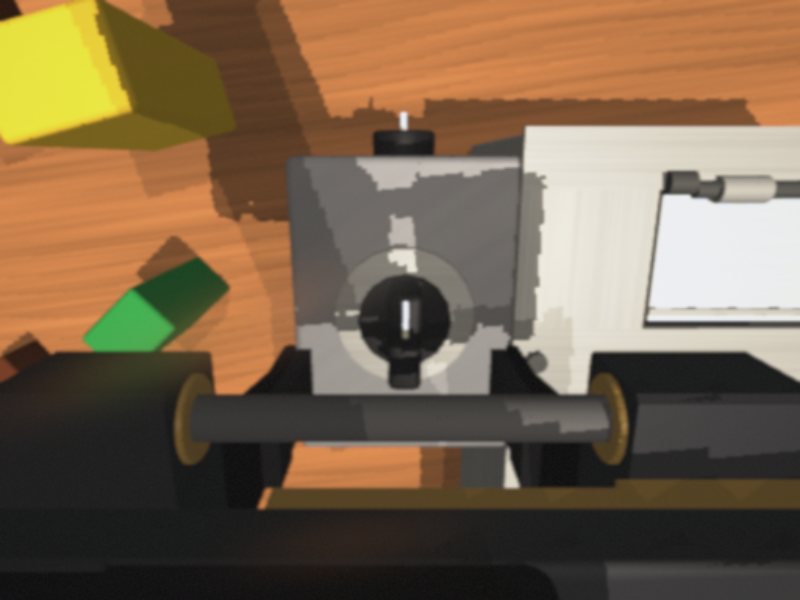

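The switch bar lies along the view's column 404, midway between the fingers, and the flap at the right is shut. I descend, grip and turn.

{"name": "play_rows", "arguments": {
  "offset": [
    [-0.03,0.05,1],
    [0,0,1],
    [0,0,0.83],
    [0,0,0],
    [0,0,0],
    [0,0,0],
    [0,0,0],
    [0,0,0],
    [0,0,0],
    [0,0,0],
    [0,0,0]
  ],
  "rotation": [
    [0,0,0],
    [0,0,0],
    [0,0,0],
    [0,0,0],
    [0,0,0],
    [0,0,0],
    [0,0,0],
    [0,0,0],
    [0,0,0],
    [0,0,0],
    [0,0,0]
  ],
  "hand": [0.4,0.4,0.4,0.4,-1,-1,-1,-1,-1,-1,-1],
  "newtons": 15
}}

```text
time_s: 19.55
ee_pos: [524.4, 54.6, 239.6]
orientation: [[-0.992, 0.128, 0.0], [0.128, 0.992, 0.001], [-0.0, 0.001, -1.0]]
force: [0.5, 3.1, -0.5]
opening: 14.0
finger_force: 15.0
```

{"name": "play_rows", "arguments": {
  "offset": [
    [0,0,0],
    [0,0,0],
    [0,0,0],
    [0,0,0],
    [0,0,0],
    [0,0,0],
    [0,0,0],
    [0,0,0],
    [0,0,0]
  ],
  "rotation": [
    [0,0,1],
    [0,0,1],
    [0,0,1],
    [0,0,1],
    [0,0,1],
    [0,0,1],
    [0,0,1],
    [0,0,1],
    [0,0,0]
  ],
  "hand": [-1,-1,-1,-1,-1,-1,-1,-1,-1]
}}

```text
time_s: 20.68
ee_pos: [524.7, 54.9, 239.6]
orientation: [[-0.465, 0.885, 0.001], [0.885, 0.465, 0.001], [0.001, 0.002, -1.0]]
force: [2.1, 4.9, -0.8]
opening: 13.7
finger_force: 15.0
```

Turned 0.96 rad so far; on to the stop, with a little over.

{"name": "play_rows", "arguments": {
  "offset": [
    [0,0,0],
    [0,0,0],
    [0,0,0],
    [0,0,0]
  ],
  "rotation": [
    [0,0,0.5],
    [0,0,0.5],
    [0,0,0.3],
    [0,0,0]
  ],
  "hand": [-1,-1,-1,-1]
}}

```text
time_s: 21.18
ee_pos: [524.8, 54.6, 239.7]
orientation: [[-0.323, 0.947, 0.001], [0.947, 0.323, 0.001], [0.0, 0.002, -1.0]]
force: [2.9, 4.7, -1.2]
opening: 14.6
finger_force: 15.0
```

```bash
python3 - <<'E'
from h import *
s=arm.sense();R=np.array(s['orientation']);print(s['time_s'],s['torque'],s['force'],s['opening'],np.degrees(np.arctan2(R[1,0],R[0,0])))
E
```

```text
21.175 [ 1.01694752 -0.79503534  0.33312242] [ 2.94898424  4.65242495 -1.21479779] 14.568534306091113 108.82065418179215
```

The turning moment has risen to 0.33 N m and the tool has turned 1.11 rad, so the switch is at its stop. I release, rise and check.

{"name": "play_rows", "arguments": {
  "offset": [
    [0,0,0],
    [0,0,0],
    [0,0,0],
    [0,0,0],
    [0,0,-0.5],
    [0,0,-1],
    [0,0,-1],
    [0,0,-1],
    [0,0,-1],
    [0,0,-1],
    [0,0,-1],
    [0,0,0]
  ],
  "rotation": [
    [0,0,0],
    [0,0,0],
    [0,0,0],
    [0,0,0],
    [0,0,0],
    [0,0,0],
    [0,0,0],
    [0,0,0],
    [0,0,0],
    [0,0,0],
    [0,0,0],
    [0,0,0]
  ],
  "hand": [0.2,0.2,0.2,0.2,0.2,0.2,0.2,0.2,0.2,0.2,0.2,0.2]
}}

```text
time_s: 22.68
ee_pos: [525.1, 54.1, 371.5]
orientation: [[-0.321, 0.947, 0.004], [0.947, 0.321, -0.0], [-0.001, 0.003, -1.0]]
force: [0.4, 0.6, -0.3]
opening: 52.2
finger_force: 0.0
```

```bash
python3 - <<'E'
from h import *
f=snap('wrist');W=cloud(f).reshape(-1,3)
q=W[(W[:,2]>244)&(W[:,2]<254)&(abs(W[:,0]-524)<35)&(abs(W[:,1]-53)<35)];print(len(q))
if len(q)>20: print(cv2.minAreaRect(q[:,:2].astype(np.float32)),q.mean(0))
fs=snap('side');b=np.load(fs)['p'];a=np.load(f)['p']
cv2.imwrite('pics/w7.png',np.hstack([cv2.resize(a[:,:,::-1],(400,300)),cv2.resize(b[120:312,250:506,::-1],(400,300))]))
print(arm.sense()['force'])
E
```

```text
739
((524.5985717773438, 53.980838775634766), (13.937896728515625, 41.277549743652344), 22.535934448242188) [524.35433646  54.73832031 248.06133443]
[-0.2919789  -0.22824824 -0.37582048]
```

View pics/w7.png

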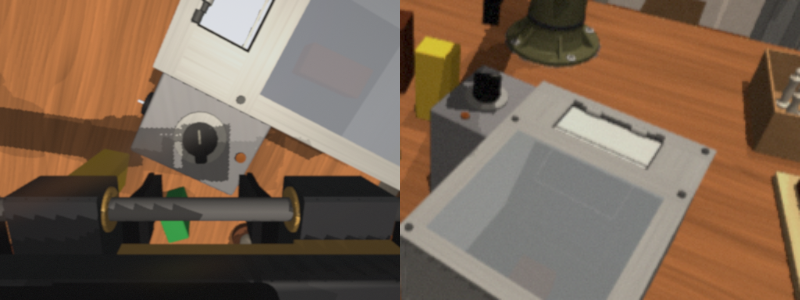

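The bar now lies 60° clockwise of off, at its stop. The flap is shut, and the billet lies in the tank under the glass at (335,68).

```bash
python3 -c "
from plant import arm
print(arm.sign_off())"
```

```text
the job is handed in; nothing more can be done
None
```

The billet is in the tank, the flap shut behind it, and the switch was then turned clockwise to its stop; the stub, jar and plaster figure were never touched, and the job was handed in at about 23 s.

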